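Rock the stuck tube block out of the dry block heater

TASK

Press both white tube caps fully down, then take the aluminium tube block by its black grip and work it free: it is clamped tightly in the heater's well, so tip it several degrees in the well, first towards the control-panel end and then the other way, rocking on until it comes loose, and do not lift the heater off the bench or disturb the bottle and glassware around it. Finish still holding the block in the gripper, about level and just clear above its well (a finger's breadth or two), with both caps still down; do not put it down.

Things in the scene. Friction and masses are not known exactly. Their poses are not given: they have to be found in the camera images.
- heater: White dry block heater, 90 mm high. Origin on the bench plane under the centre of its well, z up; housing from x = -130 (end with the blue control panel, lying flat on the deck) to +60 mm, y = -80 to +80 mm. It cannot slide or tip but only rests by its weight (1.8 kg, 18 N): a straight pull that beats both clamp bars (some 30 N or more) lifts the heater instead.
- well (a point): Centre of the well's mouth, level with the heater's deck 90 mm above the bench. The well is 56 mm (heater x) by 106 mm (y), 30 mm deep, its floor 60 mm above the bench. The block can tilt about 0.15 rad either way about the y axis before it meets the rim.
- clamps (a point): Midpoint between two hidden spring-loaded steel bars parallel to heater y, 72 mm above the bench. They press on the block's two long faces (x = -25 and +25 mm) and hold it by friction until its underside has risen 12 to 15 mm. Tilting the block about y lets one side slip past its bar at a time (about 0.8 N m), so it climbs out in steps.
- block: Aluminium tube block, 50 mm (x) by 100 mm (y) by 42 mm high, about 0.4 kg, seated 30 mm deep in the well with 3 mm clearance all round, its axes along the heater's at the start. Origin at the centre of its underside, z up. On its top face: a black plastic upright grip in the middle, 16 mm (x) by 24 mm (y) by 46 mm high (from z = 42 to 88 mm), and two capped tubes at y = +36 and -36 mm, x = 0.
- grip_top (a point): Centre of the top face of the block's black grip, 88 mm above the block's underside.
- cap_left (a joint): Height in m by which the cap at the block's y = +36 mm stands proud: 0 fully down, up to 0.009. A push-fit, it stays where it is left; pushing it down takes about 5 N and it then meets a hard stop.
- cap_right (a joint): The same for the cap at the block's y = -36 mm.
- cap_left_top (a point): Centre of the top of the white cap at the block's y = +36 mm: a disc of 20 mm diameter, 10 mm high, its top 52 mm above the block's underside when fully down.
- cap_right_top (a point): The same for the cap at the block's y = -36 mm.
- wash_bottle: White plastic bottle with black cap, 64 mm diameter, 150 mm high, origin at the centre of its underside. To be left alone.
- beaker: Glass beaker, 72 mm diameter, 90 mm high, origin at the centre of its underside. To be left alone.
- flask: Conical glass flask, 72 mm diameter, 108 mm high, origin at the centre of its underside. To be left alone.

How it is judged:
On the way, in this order (a step that is already met when the one before it is completed fails the run):
1. both caps pressed fully down, the block still in its well (value of joint each of cap_left, cap_right below 0.0015 m and z of block in the frame of heater below 0.066 m), for 0.2 s.
2. the block is tilted in its well towards the control panel, by 0.05 rad or more, in the gripper (angle between block's own z axis and vertical above 0.05 rad and x of grip_top in the frame of heater below -0.001 m and z of block in the frame of heater below 0.08 m and contact force between the fingers and block above 1 N), for 0.05 s.
3. the block is tilted in its well the other way, by 0.05 rad or more, in the gripper (angle between block's own z axis and vertical above 0.05 rad and x of grip_top in the frame of heater above 0.001 m and z of block in the frame of heater below 0.085 m and contact force between the fingers and block above 1 N), for 0.05 s.
At the end, for the whole second after the job is handed in: The gripper holds the block still above its well: underside 4 to 60 mm above the well's rim, within 40 mm of the well's centre, tilted less than 0.2 rad, touching no part of the heater; both caps within 2 mm of fully down; the heater back on the bench within 3 mm (z of block in the frame of heater between 0.094 and 0.15 m and horizontal distance between block and heater below 0.04 m and angle between block's own z axis and vertical below 0.2 rad and contact force between the fingers and block above 1 N and contact force between block and heater below 0.2 N and linear speed of block below 0.03 m/s and value of joint each of cap_left, cap_right below 0.002 m and distance of heater from where it was at the start of the episode below 0.003 m); the arm keeps its last pose, push and grip.
It fails at once if the heater is lifted more than 8 mm off the bench (distance of heater from where it was at the start of the episode above 0.008 m).
It fails at once if the bottle, beaker or flask is pushed more than 20 mm or tipped (distance of any of wash_bottle, beaker, flask from where it was at the start of the episode above 0.02 m or angle between any of wash_bottle, beaker, flask's own z axis and vertical above 0.3 rad).
It also fails if it takes over 48 s, if anything falls off the work surface, if the arm or the gripper's body presses on something with over 40 N, if the wrist force passes 120 N, or if a joint passes its speed limit or range.

ROBOT

A 7-joint arm with a two-finger parallel gripper is mounted at the origin on the work surface. World frame = base frame: x ahead of the robot, y to its left, z up, the work surface at z = 0. Lengths are in m, angles in rad, forces in N, time in s.
With the tool pointing down it reaches from about 0.425 to 0.925 m from the base axis. Payload 6.8 kg.
Tool frame: the origin (TCP) lies on the centre line of the jaws, within the pads' length; the fingertips stand 22 mm ahead of it and the grasp point (between the pads) lies 3 mm ahead of it; z points along the fingers, y is the line along which they close (so a half turn about z gives the same grasp; the last joint's range is limited). The gripper opens to 88 mm and grips with 3 to 60 N. Pads are 20 mm wide; open, the fingers measure 115 mm over their backs; the gripper's body (75 mm by 178 mm) begins 61 mm behind the grasp point.
Start: joints at [-1.455, 0.477, 0.022, 1.555, -0.011, 1.109, -0.083], TCP at [0.15, 0.658, 0.245] pointing down, gripper open.
Joint ranges: [-2.96, 2.96], [-0.34, 2.1], [-1.41, 1.46], [0.24, 2.44], [-1.37, 4.51], [0.17, 1.92], [-2.96, 2.96]. Speed limits (rad/s): [2.39, 2.39, 3.14, 3.14, 3.14, 3.14, 3.14].

INTERFACE

Orientations are given as a rotation vector (axis times angle).
In Python, from workcell import * gives the robot as it stands.
- The arm moves only by the tool carry_out, never from a script. Its argument "increments" is a list of rows, each an object with "angular": the turn, a rotation vector about the tool's x, y, z in degrees, a list of three; "xyz": the shift along the tool's x, y, z in m, a list of three; "gripper": the finger opening in m, from 0 to 0.0878. A call has 1 to 5 rows; each row shifts and turns the commanded pose from where the row before left it, along the tool's axes as they then stand; what a row does not reach is not made up. A row lasts 1/10 s, in which the tool goes at most 50 mm and 8.59 degrees, less where a joint would pass 70% of its speed; a pose out of reach is approached as far as the arm can. A call is refused whole if a number of a shift passes 0.05 or a number of a turn 8.59, either way. A call with a gripper value outside its range is refused whole. The fingers move at their own pace and stop on an object; the grip force is fixed at half the most. Time passes only in rows, so rows that do not move let the fingers close. It gives the time, the measured TCP pose, the force, the opening and the grip force at its end, in the units of the state.
- get_state(): the state, without advancing time (a new reading comes with each control period).
- snapshot(name): name is "scene" or "top" or "wrist"; returns a dict with "color" (480x640x3 uint8, red, green, blue), "depth" (480x640 float32, m along the optical axis (not along the pixel's ray), 0 where there is no reading), "fx", "fy", "cx", "cy" (pixels), "D" ([k1, k2, p1, p2, k3] as OpenCV has them; the pictures are not rectified), "rvec" (rotation vector, rad) and "tvec" (3), from world to camera coordinates, as OpenCV has them. Camera axes: x right, y down, z forward; pixel columns grow to the right and rows downward; lengths in m; the calibration is good to about 2 mm. A picture is of the moment at which its call begins.
- close_job(): hands the job in; it is judged then, once.
The state is a dict: "time": time; "joint_pos": joint angles; "joint_vel": joint speeds; "joint_efforts": joint torques, N m; "eef_pos": TCP position; "orientation": TCP orientation; "contact_force": force on the tool from outside, world axes, zero at the start; "moment": the same for the moment, N m; "opening": opening from 0.0 (shut) to 1.0 (fully open); "finger_force": force on a finger pad.
Only numpy, scipy, OpenCV 4.12 (cv2) and the standard library are available. Lean on these libraries where they do the work, as an engineer would, in place of code of your own. Each camera call takes 0.05 s, during which the arm holds its last target. There are 200 camera calls.

## Working session

There is one attempt and no reset: what is moved stays moved. The work goes in short steps, Python scripts to look and compute and a tool call to move; the robot and the scene stay as the last step left them, time stands still between calls to the robot, and variables do not carry over. Pictures are saved under pics/ and viewed, at most 10 in all, crops included, and the job is handed in when it is done.

Besides the shell and the picture viewer there is one more tool, called after "Request:" as name([rows], argument=value, ...), one row to a line, values as JSON. carry_out: Moves the arm, as the interface text tells. Its arguments: {"type":"object","properties":{"increments":{"type":"array","items":{"type":"object","properties":{"angular":{"type":"array","items":{"type":"number"}},"xyz":{"type":"array","items":{"type":"number"}},"gripper":{"type":"number"}}}}},"required":["increments"]}

```bash
mkdir -p pics; cat > h.py <<'E'
from workcell import *
import numpy as np, cv2
from scipy.spatial.transform import Rotation as R
def save(s,n): cv2.imwrite('pics/'+n,s['color'][:,:,::-1])
def ray(s,u,v):
    K=np.array([[s['fx'],0,s['cx']],[0,s['fy'],s['cy']],[0,0,1]])
    p=cv2.undistortPoints(np.array([[[u,v]]],float),K,np.array(s['D'],float))[0,0]
    M=R.from_rotvec(np.ravel(s['rvec'])).as_matrix(); t=np.ravel(s['tvec'])
    return -M.T@t, M.T@np.array([p[0],p[1],1.])
def onz(s,u,v,z):
    o,d=ray(s,u,v); return o+d*(z-o[2])/d[2]
def dep(s,u,v):
    o,d=ray(s,u,v); return o+d*s['depth'][int(round(v)),int(round(u))]
def tri(a,b):
    (o1,d1),(o2,d2)=a,b
    d1=d1/np.linalg.norm(d1);d2=d2/np.linalg.norm(d2)
    k=np.linalg.lstsq(np.c_[d1,-d2],o2-o1,rcond=None)[0]
    p,q=o1+k[0]*d1,o2+k[1]*d2
    return (p+q)/2,np.linalg.norm(p-q)
E
python3 - <<'E'
from h import *
import pickle
s={n:snapshot(n) for n in('scene','top')}
pickle.dump(s,open('s0.pkl','wb'))
cv2.imwrite('pics/a.png',cv2.resize(np.hstack([s['scene']['color'],s['top']['color']])[:,:,::-1],(800,300),interpolation=cv2.INTER_AREA))
save(s['top'],'top.png')
st=get_state();print(st)
print(np.round(R.from_rotvec(st['orientation']).as_matrix(),3))
for n in s: print(n,ray(s[n],320,240))
E
```

```text
{'time': 0.1, 'joint_pos': array([-1.45510584,  0.4777063 ,  0.02236217,  1.55632074, -0.01151228,
        1.10927305, -0.08308067]), 'joint_vel': array([ 0.00119832, -0.00129201,  0.00132346, -0.00241576, -0.00038951,
        0.00089135, -0.0018433 ]), 'joint_efforts': array([ 4.56460417e-03, -5.84090495e+01,  1.53984524e+00, -2.73313379e+01,
       -5.43246721e-02,  1.30206562e-02,  7.55779251e-05]), 'eef_pos': array([0.14970809, 0.65768888, 0.2438002 ]), 'orientation': array([-3.50762484e-01, -3.12188339e+00,  2.47826832e-03]), 'contact_force': array([ 0.19404309, -0.4866826 , -0.13883408]), 'moment': array([ 0.01319759, -0.01600089, -0.01056367]), 'finger_force': 0.0, 'opening': 1.0001024079613268}
[[-0.975  0.222 -0.   ]
 [ 0.222  0.975 -0.002]
 [-0.    -0.002 -1.   ]]
scene (array([ 1.30199178, -0.24301249,  0.90147228]), array([-0.68274968,  0.21269717, -0.69916095]))
top (array([0.37517883, 0.00794524, 1.08602876]), array([ 0.14012859, -0.00332879, -0.99014293]))
```

View pics/top.png

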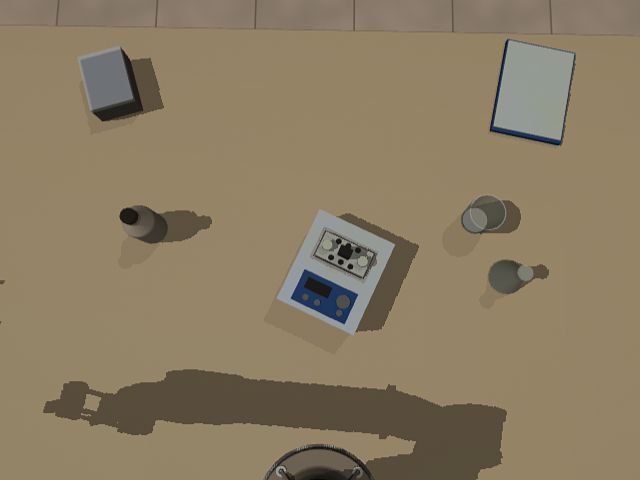

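View pics/a.png

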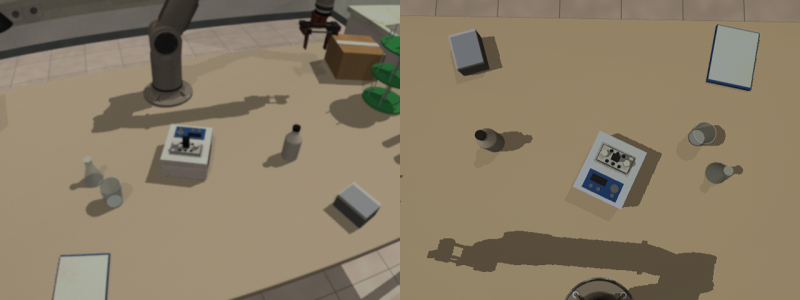

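The top view shows the heater with its panel at (323,297), the grip at (345,252) and the caps at (327,244) and (363,261). The bottle is at (140,222), the beaker at (487,213) and the flask at (510,277). All three are well clear of the heater.

```bash
python3 - <<'E'
from h import *
import pickle
s=pickle.load(open('s0.pkl','rb'));t=s['top']
for n,(u,v),z in [('grip',(345,252),.148),('capA',(327,244),.118),('capB',(363,261),.118),('panel',(323,297),.09)]:
    print(n,onz(t,u,v,z),dep(t,u,v))
# heater deck corners: contour
hsv=cv2.cvtColor(t['color'],cv2.COLOR_RGB2HSV)
m=((hsv[...,1]<60)&(hsv[...,2]>130)).astype(np.uint8)
m[:, :270]=0;m[:,400:]=0;m[:205]=0;m[340:]=0
c=max(cv2.findContours(m,0,2)[0],key=cv2.contourArea)
b=cv2.boxPoints(cv2.minAreaRect(cv2.convexHull(c)))
P=np.array([onz(t,*p,.09) for p in b]);print(b,P,np.linalg.norm(np.diff(P,axis=0),axis=1))
w=snapshot('wrist'); st=get_state()
M=R.from_rotvec(st['orientation']).as_matrix()
o,d=ray(w,320,240);print('wristcam in tool',M.T@(o-st['eef_pos']),M.T@d, 'fx',w['fx'])
E
```

```text
grip [ 0.48680428 -0.04044455  0.148     ] [ 0.48656432 -0.04034052  0.15001649]
capA [ 0.50486035 -0.00842118  0.118     ] [ 0.50436394 -0.00835853  0.12170552]
capB [ 0.47408124 -0.07544532  0.118     ] [ 0.47368769 -0.07511349  0.12185195]
panel [ 0.40764348 -0.00256315  0.09      ] [ 0.40758106 -0.00254295  0.09191504]
[[275.62363 298.72272]
 [318.78036 207.94476]
 [395.9998  244.65564]
 [352.84305 335.4336 ]] [[ 0.40317     0.08667001  0.09      ]
 [ 0.57858384  0.00781432  0.09      ]
 [ 0.50926488 -0.14094708  0.09      ]
 [ 0.33693627 -0.05926412  0.09      ]] [0.19232326 0.16411907 0.19070725]
wristcam in tool [ 0.07092663  0.00046376 -0.13861359] [-0.25941005 -0.0021813   0.96577696] fx 367.777992058405
```

```bash
cat >> h.py <<'E'
def plan(p,yaw_y,n,p0=None,M0=None):
    """arc plan with tool down; yaw_y = heading (deg) of tool y; prints rows"""
    st=get_state()
    if p0 is None: p0=st['eef_pos'];M0=R.from_rotvec(st['orientation']).as_matrix()
    y0=np.arctan2(M0[1,1],M0[0,1]);dy=(np.radians(yaw_y)-y0+np.pi)%(2*np.pi)-np.pi
    pol=lambda q:np.array([np.hypot(q[0],q[1]),np.arctan2(q[1],q[0]),q[2]])
    a,b=pol(p0),pol(p);M=M0;q=p0;rows=[]
    for i in range(1,n+1):
        c=a+(b-a)*i/n; qn=np.array([c[0]*np.cos(c[1]),c[0]*np.sin(c[1]),c[2]])
        sh=M.T@(qn-q); rows.append(sh); q=qn
        M=R.from_euler('z',dy/n).as_matrix()@M
    print('turn z',np.degrees(-dy/n));print(np.round(rows,4).tolist())
E
python3 -c "
from h import *
plan(np.array([.487,-.04,.25]),-24.5,20)"
```

```text
turn z 5.083784489165603
[[-0.0475, -0.011, -0.0003], [-0.047, -0.0102, -0.0003], [-0.0465, -0.0093, -0.0003], [-0.046, -0.0086, -0.0003], [-0.0455, -0.0078, -0.0003], [-0.0449, -0.007, -0.0003], [-0.0444, -0.0063, -0.0003], [-0.0438, -0.0056, -0.0003], [-0.0433, -0.0049, -0.0003], [-0.0427, -0.0042, -0.0003], [-0.0421, -0.0036, -0.0003], [-0.0415, -0.0029, -0.0003], [-0.0409, -0.0023, -0.0003], [-0.0403, -0.0018, -0.0003], [-0.0396, -0.0012, -0.0003], [-0.039, -0.0007, -0.0003], [-0.0384, -0.0001, -0.0003], [-0.0377, 0.0003, -0.0003], [-0.0371, 0.0008, -0.0003], [-0.0364, 0.0013, -0.0003]]
```

Request:
carry_out([
  {"xyz":[-0.0475,-0.011,0],"angular":[0,0,5.1],"gripper":0.0},
  {"xyz":[-0.047,-0.01,0],"angular":[0,0,5.1]},
  {"xyz":[-0.0465,-0.0093,0],"angular":[0,0,5.1]},
  {"xyz":[-0.046,-0.0086,0],"angular":[0,0,5.1]},
  {"xyz":[-0.0455,-0.0078,0],"angular":[0,0,5.1]},
])

```text
invalid input at $.increments[1]: expected keys angular, xyz, gripper
```

```bash
python3 -c "
from h import *
print(np.round(get_state()['joint_pos'],3))
plan(np.array([.487,-.04,.25]),-24.5,15)"
```

```text
[-1.455  0.478  0.022  1.556 -0.012  1.109 -0.083]
turn z 6.778379318887471
[[-0.063, -0.0154, -0.0004], [-0.0621, -0.0139, -0.0004], [-0.0613, -0.0125, -0.0004], [-0.0604, -0.0111, -0.0004], [-0.0594, -0.0097, -0.0004], [-0.0585, -0.0085, -0.0004], [-0.0575, -0.0072, -0.0004], [-0.0564, -0.006, -0.0004], [-0.0554, -0.0049, -0.0004], [-0.0543, -0.0038, -0.0004], [-0.0532, -0.0028, -0.0004], [-0.0521, -0.0018, -0.0004], [-0.051, -0.0008, -0.0004], [-0.0499, 0.0, -0.0004], [-0.0487, 0.0009, -0.0004]]
```

Request:
carry_out([
  {"xyz":[-0.0475,-0.011,0],"angular":[0,0,5.1],"gripper":0.0},
  {"xyz":[-0.047,-0.01,0],"angular":[0,0,5.1],"gripper":0.0},
  {"xyz":[-0.0465,-0.0093,0],"angular":[0,0,5.1],"gripper":0.0},
  {"xyz":[-0.046,-0.0086,0],"angular":[0,0,5.1],"gripper":0.0},
  {"xyz":[-0.0455,-0.0078,0],"angular":[0,0,5.1],"gripper":0.0},
])

```text
time: 0.65
eef_pos: [0.3464, 0.524, 0.2444]
orientation: [1.037, 2.965, -0.0]
contact_force: [1.2, 0.5, -0.3]
opening: 0.584
finger_force: 0.0
```

```bash
python3 -c "
from h import *
print(np.round(get_state()['joint_pos'],3))
plan(np.array([.487,-.04,.25]),-24.5,15)"
```

```text
[-1.215  0.402  0.172  1.683 -0.076  1.063 -0.121]
turn z 5.062934315817502
[[-0.0448, -0.0069, -0.0004], [-0.0443, -0.0062, -0.0004], [-0.0437, -0.0055, -0.0004], [-0.0432, -0.0048, -0.0004], [-0.0426, -0.0042, -0.0004], [-0.042, -0.0035, -0.0004], [-0.0414, -0.0029, -0.0004], [-0.0408, -0.0023, -0.0004], [-0.0402, -0.0017, -0.0004], [-0.0395, -0.0012, -0.0004], [-0.0389, -0.0007, -0.0004], [-0.0383, -0.0001, -0.0004], [-0.0376, 0.0003, -0.0004], [-0.037, 0.0008, -0.0004], [-0.0363, 0.0012, -0.0004]]
```

Request:
carry_out([
  {"xyz":[-0.045,-0.007,0],"angular":[0,0,5.1],"gripper":0.0},
  {"xyz":[-0.0443,-0.0062,0],"angular":[0,0,5.1],"gripper":0.0},
  {"xyz":[-0.0437,-0.0055,0],"angular":[0,0,5.1],"gripper":0.0},
  {"xyz":[-0.0432,-0.0048,0],"angular":[0,0,5.1],"gripper":0.0},
  {"xyz":[-0.0426,-0.0042,0],"angular":[0,0,5.1],"gripper":0.0},
])

```text
time: 1.15
eef_pos: [0.4696, 0.3427, 0.2445]
orientation: [1.666, 2.663, -0.0]
contact_force: [0.7, -0.0, -0.9]
opening: 0.127
finger_force: 0.0
```

Request:
carry_out([
  {"xyz":[-0.042,-0.0035,0],"angular":[0,0,5.1],"gripper":0.0},
  {"xyz":[-0.0414,-0.003,0],"angular":[0,0,5.1],"gripper":0.0},
  {"xyz":[-0.0408,-0.0023,0],"angular":[0,0,5.1],"gripper":0.0},
  {"xyz":[-0.0402,-0.0017,0],"angular":[0,0,5.1],"gripper":0.0},
  {"xyz":[-0.0395,-0.0012,0],"angular":[0,0,5.1],"gripper":0.0},
])

```text
time: 1.65
eef_pos: [0.5141, 0.1447, 0.2446]
orientation: [2.213, 2.23, -0.0]
contact_force: [0.4, -1.0, 1.6]
opening: 0.007
finger_force: 0.0
```

```bash
python3 -c "
from h import *
print(np.round(get_state()['joint_pos'],3))
plan(np.array([.487,-.04,.25]),-24.5,5)"
```

```text
[-0.806  0.261  0.499  1.919 -0.147  0.998 -0.234]
turn z 4.988945254631892
[[-0.0388, -0.0002, -0.0011], [-0.0382, 0.0002, -0.0011], [-0.0375, 0.0007, -0.0011], [-0.0369, 0.0011, -0.0011], [-0.0363, 0.0015, -0.0011]]
```

Request:
carry_out([
  {"xyz":[-0.039,0,-0.001],"angular":[0,0,5],"gripper":0.0},
  {"xyz":[-0.0382,0.0002,-0.001],"angular":[0,0,5],"gripper":0.0},
  {"xyz":[-0.0375,0.0007,-0.001],"angular":[0,0,5],"gripper":0.0},
  {"xyz":[-0.037,0.001,-0.001],"angular":[0,0,5],"gripper":0.0},
  {"xyz":[-0.035,0.0015,-0.001],"angular":[0,0,5],"gripper":0.0},
])

```text
time: 2.15
eef_pos: [0.4875, -0.0391, 0.2496]
orientation: [2.643, 1.698, -0.0]
contact_force: [-0.3, 0.1, -0.2]
opening: 0.004
finger_force: 0.0
```

Request:
carry_out([
  {"xyz":[0,0,0],"angular":[0,0,0],"gripper":0.0},
])

```text
time: 2.25
eef_pos: [0.4863, -0.0423, 0.2498]
orientation: [2.648, 1.691, -0.001]
contact_force: [0.5, 0.1, 1.2]
opening: 0.005
finger_force: 0.0
```

```bash
python3 -c "
from h import *
import pickle
print(np.round(get_state()['joint_pos'],3))
w=snapshot('wrist');st=get_state();print(st['eef_pos'],ray(w,320,240)[0]); save(w,'w1.png');pickle.dump(w,open('w1.pkl','wb'))
plan(np.array([.487,-.04,.25]),-24.5,1)"
```

```text
[-0.635  0.179  0.678  2.019 -0.133  0.988 -0.325]
[ 0.48724036 -0.03953035  0.249766  ] [0.51463949 0.02178983 0.3885353 ]
turn z -0.0789374249755799
[[-0.0005, -0.0, -0.0002]]
```

View pics/w1.png

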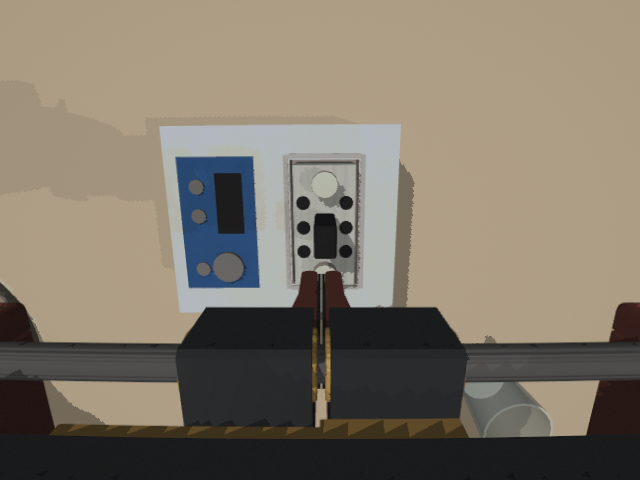

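The wrist view shows the left cap at (325,185), the grip at about (325,237) with its top face below the side face, the panel on the left, and the right cap partly hidden by the fingers.

```bash
python3 - <<'E'
from h import *
import pickle
w=pickle.load(open('w1.pkl','rb'));t=pickle.load(open('s0.pkl','rb'))['top']
def cen(im,u,v,r,f):
    g=cv2.cvtColor(im['color'],cv2.COLOR_RGB2HSV).astype(int)
    m=f(g).astype(np.uint8);k=np.zeros_like(m);k[v-r:v+r+1,u-r:u+r+1]=1
    n,l,s,c=cv2.connectedComponentsWithStats(m*k)
    i=1+np.argmax(s[1:,4]);return c[i],s[i]
for y in range(165,205,6): print(y,[tuple(w['color'][y,x]) for x in range(310,345,8)])
print([tuple(t['color'][244,x]) for x in range(318,338,2)])
print([tuple(t['color'][261,x]) for x in range(353,373,2)])
print('gripcol',[tuple(w['color'][y,325]) for y in range(208,264,3)])
print('depthgrip',[round(float(dep(w,325,y)[2]),4) for y in range(208,264,3)])
print('capdepth',[round(float(dep(w,325,y)[2]),4) for y in range(168,204,3)])
E
```

```text
165 [(np.uint8(158), np.uint8(158), np.uint8(152)), (np.uint8(159), np.uint8(159), np.uint8(153)), (np.uint8(159), np.uint8(158), np.uint8(152)), (np.uint8(152), np.uint8(152), np.uint8(146)), (np.uint8(158), np.uint8(159), np.uint8(152))]
171 [(np.uint8(158), np.uint8(158), np.uint8(152)), (np.uint8(158), np.uint8(159), np.uint8(153)), (np.uint8(103), np.uint8(96), np.uint8(89)), (np.uint8(161), np.uint8(162), np.uint8(155)), (np.uint8(167), np.uint8(168), np.uint8(161))]
177 [(np.uint8(157), np.uint8(158), np.uint8(152)), (np.uint8(178), np.uint8(182), np.uint8(168)), (np.uint8(178), np.uint8(182), np.uint8(168)), (np.uint8(179), np.uint8(180), np.uint8(165)), (np.uint8(167), np.uint8(168), np.uint8(161))]
183 [(np.uint8(157), np.uint8(158), np.uint8(151)), (np.uint8(179), np.uint8(182), np.uint8(168)), (np.uint8(179), np.uint8(182), np.uint8(167)), (np.uint8(178), np.uint8(180), np.uint8(167)), (np.uint8(167), np.uint8(167), np.uint8(160))]
189 [(np.uint8(157), np.uint8(158), np.uint8(150)), (np.uint8(178), np.uint8(180), np.uint8(166)), (np.uint8(178), np.uint8(180), np.uint8(166
[... 1917 characters left out ...]
int8(29), np.uint8(29), np.uint8(29)), (np.uint8(29), np.uint8(29), np.uint8(29)), (np.uint8(30), np.uint8(30), np.uint8(31)), (np.uint8(29), np.uint8(28), np.uint8(29)), (np.uint8(29), np.uint8(28), np.uint8(29)), (np.uint8(29), np.uint8(28), np.uint8(29)), (np.uint8(29), np.uint8(28), np.uint8(29)), (np.uint8(28), np.uint8(28), np.uint8(28)), (np.uint8(158), np.uint8(157), np.uint8(151)), (np.uint8(106), np.uint8(100), np.uint8(92))]
depthgrip [0.1004, 0.1, 0.1062, 0.1181, 0.1295, 0.1398, 0.1471, 0.1462, 0.1457, 0.1467, 0.1465, 0.1459, 0.1474, 0.1455, 0.1475, 0.1465, 0.1484, 0.1009, 0.1083]
capdepth [0.0996, 0.1162, 0.1165, 0.117, 0.118, 0.1169, 0.1178, 0.1176, 0.1172, 0.1182, 0.1, 0.1003]
```

```bash
python3 - <<'E'
from h import *
import pickle
w=pickle.load(open('w1.pkl','rb'));t=pickle.load(open('s0.pkl','rb'))['top']
def cen(im,u,v,r,f):
    m=f(im['color'].astype(int)).astype(np.uint8);k=np.zeros_like(m);k[v-r:v+r+1,u-r:u+r+1]=1
    n,l,s,c=cv2.connectedComponentsWithStats(m*k)
    i=1+np.argmax(s[1:,4]);return s[i],c[i]
cap=lambda g:(g[...,0]-g[...,2]>=9)&(g[...,1]>=g[...,0]+0)&(g[...,0]>130)
g1=lambda g:(g.max(-1)<40)&(g.max(-1)>25)
g2=lambda g:(g.max(-1)<45)
L={}
for n,im,u,v,r,f,z in [('L wrist',w,325,185,18,cap,.119),('L top',t,327,244,8,cap,.119),('R top',t,363,261,8,cap,.119),('grip wrist',w,325,240,16,g1,.148),('grip top',t,345,252,7,g2,.148)]:
    s,c=cen(im,u,v,r,f);L[n]=ray(im,*c);print(n,s,c.round(1),onz(im,*c,z).round(4))
print(tri(L['L wrist'],L['L top']));print(tri(L['grip wrist'],L['grip top']))
E
```

```text
L wrist [311 172  26  26 489] [323.9 184.6] [ 0.5036 -0.007   0.119 ]
L top [319 236  17  14 119] [326.8 242.2] [ 0.5082 -0.0081  0.119 ]
R top [358 256  10  10  76] [362.2 260.9] [ 0.4742 -0.0739  0.119 ]
grip wrist [314 226  23  31 652] [324.8 240.7] [ 0.4894 -0.0386  0.148 ]
grip top [338 245  15  15 156] [345.1 251.3] [ 0.488  -0.0407  0.148 ]
(array([ 0.50498566, -0.00640615,  0.13717418]), np.float64(0.0030490734650076607))
(array([ 0.48876586, -0.0408316 ,  0.1399934 ]), np.float64(0.0006648479457851701))
```

Request:
carry_out([
  {"xyz":[0.036,0.002,0],"angular":[0,0,0],"gripper":0.0},
  {"xyz":[0,0,0.04],"angular":[0,0,0],"gripper":0.0},
  {"xyz":[0,0,0.04],"angular":[0,0,0],"gripper":0.0},
  {"xyz":[0,0,0.015],"angular":[0,0,0],"gripper":0.0},
  {"xyz":[0,0,0],"angular":[0,0,0],"gripper":0.0},
])

```text
time: 2.8
eef_pos: [0.5031, -0.004, 0.1522]
orientation: [-2.636, -1.706, 0.008]
contact_force: [1.0, -0.1, 0.0]
opening: 0.005
finger_force: 0.0
```

Request:
carry_out([
  {"xyz":[0,0,0.004],"angular":[0,0,0],"gripper":0.0},
  {"xyz":[0,0,0.004],"angular":[0,0,0],"gripper":0.0},
  {"xyz":[0,0,0.003],"angular":[0,0,0],"gripper":0.0},
  {"xyz":[0,0,0.003],"angular":[0,0,0],"gripper":0.0},
  {"xyz":[0,0,0],"angular":[0,0,0],"gripper":0.0},
])

```text
time: 3.3
eef_pos: [0.505, -0.0053, 0.1408]
orientation: [2.639, 1.704, 0.001]
contact_force: [-0.0, -0.7, -0.5]
opening: 0.005
finger_force: 0.0
```

Request:
carry_out([
  {"xyz":[-0.002,0,0.002],"angular":[0,0,0],"gripper":0.0},
  {"xyz":[0,0,0.002],"angular":[0,0,0],"gripper":0.0},
  {"xyz":[0,0,0.002],"angular":[0,0,0],"gripper":0.0},
  {"xyz":[0,0,0],"angular":[0,0,0],"gripper":0.0},
])

```text
time: 3.7
eef_pos: [0.5045, -0.0068, 0.1349]
orientation: [2.639, 1.704, 0.002]
contact_force: [0.8, 2.1, 2.5]
opening: 0.004
finger_force: 1.5
```

Request:
carry_out([
  {"xyz":[0,0,0.001],"angular":[0,0,0],"gripper":0.0},
  {"xyz":[0,0,0.001],"angular":[0,0,0],"gripper":0.0},
  {"xyz":[0,0,0],"angular":[0,0,0],"gripper":0.0},
])

```text
time: 4.0
eef_pos: [0.5046, -0.0068, 0.1342]
orientation: [-2.639, -1.703, -0.003]
contact_force: [-3.7, 3.3, 19.5]
opening: 0.007
finger_force: 9.7
```

Request:
carry_out([
  {"xyz":[0,0,-0.049],"angular":[0,0,0],"gripper":0.0},
  {"xyz":[0,0,-0.004],"angular":[0,0,0],"gripper":0.0},
  {"xyz":[-0.036,0,0],"angular":[0,0,0],"gripper":0.0},
  {"xyz":[-0.037,-0.001,0],"angular":[0,0,0],"gripper":0.0},
  {"xyz":[0,0,0],"angular":[0,0,0],"gripper":0.0},
])

```text
time: 4.5
eef_pos: [0.4696, -0.078, 0.1851]
orientation: [-2.645, -1.694, 0.004]
contact_force: [-0.8, 0.4, 0.1]
opening: 0.007
finger_force: 0.0
```

Request:
carry_out([
  {"xyz":[0,0,0.02],"angular":[0,0,0],"gripper":0.0},
  {"xyz":[0,0,0.015],"angular":[0,0,0],"gripper":0.0},
  {"xyz":[0,0,0.008],"angular":[0,0,0],"gripper":0.0},
  {"xyz":[0,0,0],"angular":[0,0,0],"gripper":0.0},
])

```text
time: 4.9
eef_pos: [0.4721, -0.0733, 0.1416]
orientation: [-2.639, -1.703, 0.004]
contact_force: [-0.4, -0.2, 0.5]
opening: 0.003
finger_force: 0.0
```

Request:
carry_out([
  {"xyz":[0,0,0.003],"angular":[0,0,0],"gripper":0.0},
  {"xyz":[0,0,0.002],"angular":[0,0,0],"gripper":0.0},
  {"xyz":[0,0,0.002],"angular":[0,0,0],"gripper":0.0},
  {"xyz":[0,0,0],"angular":[0,0,0],"gripper":0.0},
])

```text
time: 5.3
eef_pos: [0.473, -0.0734, 0.1359]
orientation: [2.64, 1.703, 0.001]
contact_force: [-0.3, -0.8, 0.5]
opening: 0.007
finger_force: 0.6
```

Request:
carry_out([
  {"xyz":[0,0,0.002],"angular":[0,0,0],"gripper":0.0},
  {"xyz":[0,0,0.001],"angular":[0,0,0],"gripper":0.0},
  {"xyz":[0,0,0.001],"angular":[0,0,0],"gripper":0.0},
  {"xyz":[0,0,0],"angular":[0,0,0],"gripper":0.0},
])

```text
time: 5.7
eef_pos: [0.4732, -0.0735, 0.1339]
orientation: [-2.639, -1.702, -0.002]
contact_force: [-11.4, 1.7, 34.9]
opening: 0.008
finger_force: 17.6
```

Request:
carry_out([
  {"xyz":[0,0,-0.04],"angular":[0,0,0],"gripper":0.0},
  {"xyz":[0,0,-0.04],"angular":[0,0,0],"gripper":0.086},
  {"xyz":[0.037,0.0007,-0.02],"angular":[0,0,0],"gripper":0.086},
  {"xyz":[0,0,0],"angular":[0,0,0],"gripper":0.086},
  {"xyz":[0,0,0],"angular":[0,0,0],"gripper":0.086},
])

```text
time: 6.2
eef_pos: [0.489, -0.039, 0.2317]
orientation: [2.637, 1.707, 0.001]
contact_force: [0.1, 0.5, -0.5]
opening: 0.33
finger_force: 0.0
```

Request:
carry_out([
  {"xyz":[0,0,0],"angular":[0,0,0],"gripper":0.086},
  {"xyz":[0,0,0],"angular":[0,0,0],"gripper":0.086},
  {"xyz":[0,0,0],"angular":[0,0,0],"gripper":0.086},
  {"xyz":[0,0,0],"angular":[0,0,0],"gripper":0.086},
  {"xyz":[0,0,0],"angular":[0,0,0],"gripper":0.086},
])

```text
time: 6.7
eef_pos: [0.4886, -0.0402, 0.2314]
orientation: [-2.64, -1.703, 0.001]
contact_force: [0.1, 0.5, -0.5]
opening: 0.785
finger_force: 0.0
```

```bash
python3 -c "
from h import *
import pickle
w=snapshot('wrist');st=get_state();print(st['eef_pos'],st['opening'],R.from_rotvec(st['orientation']).as_matrix()[:,1]); save(w,'w2.png');pickle.dump(w,open('w2.pkl','wb'))"
```

```text
[ 0.48860185 -0.04009146  0.23148763] 0.8256865370746214 [ 9.11066042e-01 -4.12260363e-01 -2.44540757e-04]
```

View pics/w2.png

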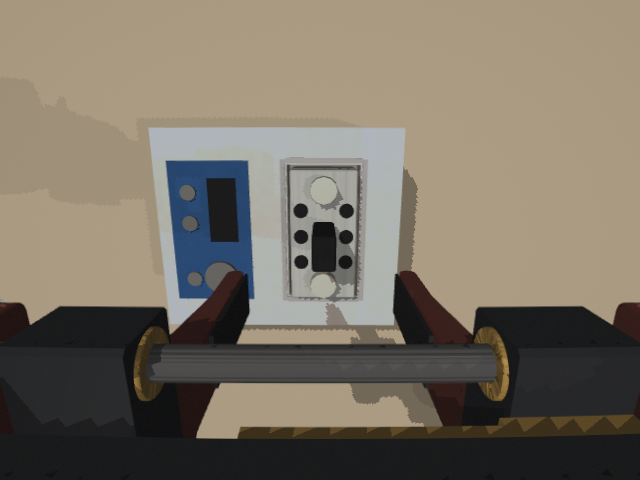

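The caps are now at (323,190) and (323,286), the grip's top face is around (324,252), and the open fingers straddle it evenly.

```bash
python3 - <<'E'
from h import *
import pickle
w=pickle.load(open('w2.pkl','rb'))
def cen(im,u,v,r,f):
    m=f(im['color'].astype(int)).astype(np.uint8);k=np.zeros_like(m);k[v-r:v+r+1,u-r:u+r+1]=1
    n,l,s,c=cv2.connectedComponentsWithStats(m*k)
    i=1+np.argmax(s[1:,4]);return s[i],c[i],l==i
cap=lambda g:(g[...,0]-g[...,2]>=9)&(g[...,1]>=g[...,0])&(g[...,0]>130)
g1=lambda g:(g.max(-1)<40)&(g.max(-1)>25)
for n,u,v,r,f,z in [('L',323,190,19,cap,.112),('R',323,286,19,cap,.112),('grip',324,252,20,g1,.148)]:
    s,c,l=cen(w,u,v,r,f);d=w['depth'].copy();
    print(n,s,c.round(1),onz(w,*c,z).round(4),'zdep',np.median([dep(w,x,y)[2] for y,x in np.argwhere(l)[::7]]))
print('blocktop',[dep(w,u,v)[2].round(4) for u,v in((300,185),(345,185),(310,225),(300,285))])
E
```

```text
L [310 178  27  26 527] [323.1 190.5] [ 0.5037 -0.007   0.112 ] zdep 0.11059355572956686
R [310 274  25  23 401] [321.7 285.7] [ 0.4733 -0.0718  0.112 ] zdep 0.11065476142775654
grip [312 235  24  37 728] [323.2 253.9] [ 0.489  -0.0392  0.148 ] zdep 0.146655641067868
blocktop [np.float64(0.1003), np.float64(0.0995), np.float64(0.1005), np.float64(0.1004)]
```

Request:
carry_out([
  {"xyz":[0.0005,0.0005,0.04],"angular":[0,0,0],"gripper":0.086},
  {"xyz":[0,0,0.04],"angular":[0,0,0],"gripper":0.086},
  {"xyz":[0,0,0.021],"angular":[0,0,0],"gripper":0.086},
  {"xyz":[0,0,0],"angular":[0,0,0],"gripper":0.086},
  {"xyz":[0,0,0],"angular":[0,0,0],"gripper":0.01},
])

```text
time: 7.25
eef_pos: [0.4896, -0.0399, 0.131]
orientation: [2.64, 1.703, -0.001]
contact_force: [0.3, -0.2, -0.1]
opening: 0.923
finger_force: 0.0
```

Request:
carry_out([
  {"xyz":[0,0,0],"angular":[0,0,0],"gripper":0.0},
  {"xyz":[0,0,0],"angular":[0,0,0],"gripper":0.0},
  {"xyz":[0,0,0],"angular":[0,0,0],"gripper":0.0},
  {"xyz":[0,0,0],"angular":[0,0,0],"gripper":0.0},
  {"xyz":[0,0,0],"angular":[0,0,0],"gripper":0.0},
])

```text
time: 7.75
eef_pos: [0.4895, -0.0395, 0.1309]
orientation: [2.639, 1.704, 0.001]
contact_force: [-0.9, 0.1, -0.3]
opening: 0.474
finger_force: 0.0
```

Request:
carry_out([
  {"xyz":[0,0,0],"angular":[0,0,0],"gripper":0.0},
  {"xyz":[0,0,0],"angular":[0,0,0],"gripper":0.0},
  {"xyz":[0,0,0],"angular":[0,0,0],"gripper":0.0},
  {"xyz":[0,0,0],"angular":[0,0,0],"gripper":0.0},
  {"xyz":[0,0,0],"angular":[0,0,0],"gripper":0.0},
])

```text
time: 8.25
eef_pos: [0.49, -0.0399, 0.1307]
orientation: [2.639, 1.702, 0.001]
contact_force: [3.3, -1.0, -3.7]
opening: 0.18
finger_force: 30.0
```

Request:
carry_out([
  {"xyz":[0,-0.0015,-0.0006],"angular":[-1.43,0,0],"gripper":0.0},
  {"xyz":[0,-0.0015,-0.0006],"angular":[-1.43,0,0],"gripper":0.0},
  {"xyz":[0,0,0],"angular":[0,0,0],"gripper":0.0},
])

```text
time: 8.55
eef_pos: [0.4869, -0.0385, 0.1319]
orientation: [2.603, 1.68, 0.044]
contact_force: [3.9, -1.4, -6.5]
opening: 0.181
finger_force: 30.0
```

```bash
cat >> h.py <<'E'
def rep():
    st=get_state();M=R.from_rotvec(st['orientation']).as_matrix()
    a=np.radians(-24.3);bx=np.array([np.cos(a),np.sin(a),0]);by=np.array([-np.sin(a),np.cos(a),0])
    d=st['eef_pos']-np.array([.489,-.0395,0])
    print('t',round(st['time'],2),'bx by z',np.round([d@bx,d@by,d[2]],4),'tilt(+=away from panel) rad',round(float(-M[:,2]@bx),3),'sidetilt',round(float(-M[:,2]@by),3),'F bx by z',np.round([st['contact_force']@bx,st['contact_force']@by,st['contact_force'][2]],1),'M by',np.round([st['moment']@bx,st['moment']@by],2),'open',round(st['opening'],3),round(st['finger_force'],1),'j',np.round(st['joint_pos'],2))
E
python3 -c "
from h import *
rep()"
```

```text
t 8.55 bx by z [-2.400e-03  1.000e-04  1.319e-01] tilt(+=away from panel) rad -0.052 sidetilt -0.0 F bx by z [ 4.1  0.3 -6.5] M by [-0.12 -1.07] open 0.181 30.0 j [-0.58  0.35  0.62  2.16 -0.3   0.66 -0.18]
```

Request:
carry_out([
  {"xyz":[0,-0.0015,-0.0006],"angular":[-1.43,0,0],"gripper":0.0},
  {"xyz":[0,-0.0015,-0.0006],"angular":[-1.43,0,0],"gripper":0.0},
  {"xyz":[0,0,0],"angular":[0,0,0],"gripper":0.0},
  {"xyz":[0,0,0],"angular":[0,0,0],"gripper":0.0},
])

```text
time: 8.95
eef_pos: [0.4843, -0.0373, 0.1329]
orientation: [2.568, 1.658, 0.083]
contact_force: [3.0, -1.4, -4.1]
opening: 0.182
finger_force: 30.0
```

```bash
python3 -c "
from h import *
rep()
import pickle
w=snapshot('wrist');save(w,'w3.png')"
```

```text
t 8.95 bx by z [-5.200e-03  1.000e-04  1.329e-01] tilt(+=away from panel) rad -0.1 sidetilt -0.0 F bx by z [ 3.3 -0.1 -4.1] M by [-0.05 -0.81] open 0.182 30.0 j [-0.62  0.33  0.64  2.2  -0.27  0.6  -0.22]
```

View pics/w3.png

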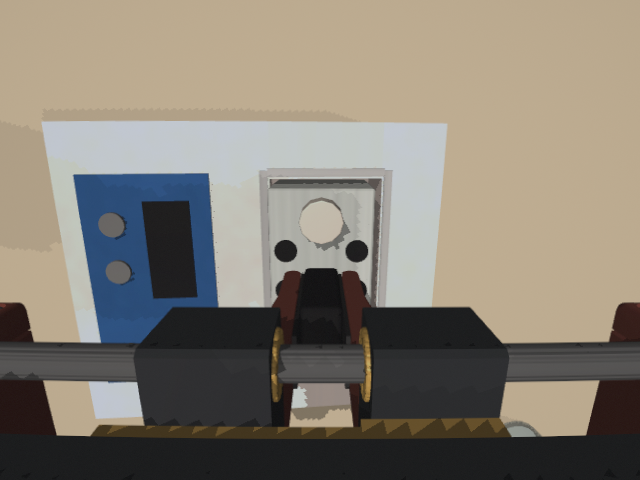

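Request:
carry_out([
  {"xyz":[0,0.0016,-0.0006],"angular":[1.43,0,0],"gripper":0.0},
  {"xyz":[0,0.0016,-0.0006],"angular":[1.43,0,0],"gripper":0.0},
  {"xyz":[0,0.0016,-0.0006],"angular":[1.43,0,0],"gripper":0.0},
  {"xyz":[0,0.0016,-0.0006],"angular":[1.43,0,0],"gripper":0.0},
  {"xyz":[0,0,0],"angular":[0,0,0],"gripper":0.0},
])

```text
time: 9.5
eef_pos: [0.4901, -0.0399, 0.1356]
orientation: [-2.639, -1.702, 0.001]
contact_force: [3.1, -0.3, -1.6]
opening: 0.18
finger_force: 30.0
```

```bash
python3 -c "
from h import *
rep()"
```

```text
t 9.5 bx by z [1.100e-03 1.000e-04 1.356e-01] tilt(+=away from panel) rad 0.001 sidetilt 0.0 F bx by z [ 2.9  1.  -1.6] M by [ 0.12 -0.41] open 0.18 30.0 j [-0.54  0.37  0.61  2.12 -0.31  0.74 -0.16]
```

Request:
carry_out([
  {"xyz":[0,0.0016,-0.0006],"angular":[1.43,0,0],"gripper":0.0},
  {"xyz":[0,0.0016,-0.0006],"angular":[1.43,0,0],"gripper":0.0},
  {"xyz":[0,0.0016,-0.0006],"angular":[1.43,0,0],"gripper":0.0},
  {"xyz":[0,0.0016,-0.0006],"angular":[1.43,0,0],"gripper":0.0},
  {"xyz":[0,0,0],"angular":[0,0,0],"gripper":0.0},
])

```text
time: 10.0
eef_pos: [0.4958, -0.0425, 0.1374]
orientation: [-2.569, -1.657, 0.083]
contact_force: [2.9, 0.4, -4.8]
opening: 0.178
finger_force: 30.0
```

```bash
python3 -c "
from h import *
rep()"
```

```text
t 10.0 bx by z [7.500e-03 1.000e-04 1.374e-01] tilt(+=away from panel) rad 0.1 sidetilt 0.0 F bx by z [ 2.5  1.6 -4.8] M by [ 0.17 -1.14] open 0.178 30.0 j [-0.48  0.43  0.59  2.04 -0.35  0.87 -0.11]
```

Request:
carry_out([
  {"xyz":[0,-0.0017,-0.0006],"angular":[-1.43,0,0],"gripper":0.0},
  {"xyz":[0,-0.0017,-0.0006],"angular":[-1.43,0,0],"gripper":0.0},
  {"xyz":[0,-0.0017,-0.0006],"angular":[-1.43,0,0],"gripper":0.0},
  {"xyz":[0,-0.0017,-0.0006],"angular":[-1.43,0,0],"gripper":0.0},
  {"xyz":[0,0,0],"angular":[0,0,0],"gripper":0.0},
])

```text
time: 10.5
eef_pos: [0.4892, -0.0395, 0.1404]
orientation: [2.638, 1.703, 0.002]
contact_force: [5.0, -3.3, -11.9]
opening: 0.176
finger_force: 30.0
```

```bash
python3 -c "
from h import *
rep()"
```

```text
t 10.5 bx by z [1.000e-04 1.000e-04 1.404e-01] tilt(+=away from panel) rad -0.002 sidetilt -0.0 F bx by z [  5.9  -1.  -11.9] M by [-0.07 -1.86] open 0.176 30.0 j [-0.55  0.36  0.62  2.12 -0.3   0.75 -0.16]
```

Request:
carry_out([
  {"xyz":[0,-0.0017,-0.0006],"angular":[-1.43,0,0],"gripper":0.0},
  {"xyz":[0,-0.0017,-0.0006],"angular":[-1.43,0,0],"gripper":0.0},
  {"xyz":[0,-0.0017,-0.0006],"angular":[-1.43,0,0],"gripper":0.0},
  {"xyz":[0,-0.0017,-0.0006],"angular":[-1.43,0,0],"gripper":0.0},
  {"xyz":[0,0,0],"angular":[0,0,0],"gripper":0.0},
])

```text
time: 11.0
eef_pos: [0.4848, -0.0374, 0.1436]
orientation: [2.564, 1.655, 0.09]
contact_force: [8.3, -4.2, -8.3]
opening: 0.181
finger_force: 30.0
```

```bash
python3 -c "
from h import *
rep()"
```

```text
t 11.0 bx by z [-0.0047  0.0002  0.1436] tilt(+=away from panel) rad -0.106 sidetilt -0.001 F bx by z [ 9.3 -0.5 -8.3] M by [-0.3  -2.41] open 0.181 30.0 j [-0.64  0.3   0.66  2.19 -0.24  0.62 -0.25]
```

Request:
carry_out([
  {"xyz":[0,0.0017,-0.0006],"angular":[1.43,0,0],"gripper":0.0},
  {"xyz":[0,0.0017,-0.0006],"angular":[1.43,0,0],"gripper":0.0},
  {"xyz":[0,0.0017,-0.0006],"angular":[1.43,0,0],"gripper":0.0},
  {"xyz":[0,0.0017,-0.0006],"angular":[1.43,0,0],"gripper":0.0},
  {"xyz":[0,0,0],"angular":[0,0,0],"gripper":0.0},
])

```text
time: 11.5
eef_pos: [0.4897, -0.0397, 0.1459]
orientation: [2.64, 1.703, 0.001]
contact_force: [3.0, -0.5, 1.7]
opening: 0.179
finger_force: 30.0
```

```bash
python3 -c "
from h import *
rep()
import pickle
w=snapshot('wrist');s=snapshot('scene');cv2.imwrite('pics/m.png',np.hstack([w['color'][120:420,180:500],cv2.resize(s['color'][170:310,220:370],(320,300))])[:,:,::-1])
print('cap/block z',[dep(w,u,v)[2].round(4) for u,v in((320,220),(285,205),(355,205),(320,190))])"
```

```text
t 11.5 bx by z [8.000e-04 1.000e-04 1.459e-01] tilt(+=away from panel) rad -0.001 sidetilt -0.0 F bx by z [3.  0.7 1.7] M by [ 0.06 -0.63] open 0.179 30.0 j [-0.56  0.35  0.62  2.11 -0.3   0.76 -0.17]
cap/block z [np.float64(0.1256), np.float64(0.116), np.float64(0.1148), np.float64(0.115)]
```

View pics/m.png

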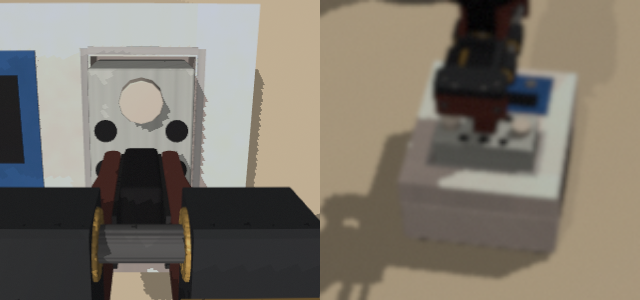

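The crops show the block level in the fingers with the cap at (320,220) still down. The block's top is at about 0.116, so it has risen about 14 mm.

Request:
carry_out([
  {"xyz":[0,0.0018,-0.0006],"angular":[1.43,0,0],"gripper":0.0},
  {"xyz":[0,0.0018,-0.0006],"angular":[1.43,0,0],"gripper":0.0},
  {"xyz":[0,0.0018,-0.0006],"angular":[1.43,0,0],"gripper":0.0},
  {"xyz":[0,0,0],"angular":[0,0,0],"gripper":0.0},
])

```text
time: 12.0
eef_pos: [0.4928, -0.0415, 0.1465]
orientation: [-2.585, -1.668, 0.066]
contact_force: [0.6, -0.2, -5.3]
opening: 0.182
finger_force: 30.0
```

Request:
carry_out([
  {"xyz":[0,-0.0018,-0.0006],"angular":[-1.43,0,0],"gripper":0.0},
  {"xyz":[0,-0.0018,-0.0006],"angular":[-1.43,0,0],"gripper":0.0},
  {"xyz":[0,-0.0018,-0.0006],"angular":[-1.43,0,0],"gripper":0.0},
  {"xyz":[0,0,0],"angular":[0,0,0],"gripper":0.0},
])

```text
time: 12.4
eef_pos: [0.4877, -0.0392, 0.1489]
orientation: [-2.639, -1.704, 0.001]
contact_force: [1.1, -1.6, -6.0]
opening: 0.182
finger_force: 30.0
```

```bash
python3 -c "
from h import *
rep()"
```

```text
t 12.4 bx by z [-0.0013 -0.0003  0.1489] tilt(+=away from panel) rad 0.0 sidetilt 0.0 F bx by z [ 1.7 -1.  -6. ] M by [-0.28 -0.41] open 0.182 30.0 j [-0.56  0.35  0.63  2.11 -0.29  0.77 -0.18]
```

Request:
carry_out([
  {"xyz":[0,0.001,-0.002],"angular":[0,0,0],"gripper":0.0},
  {"xyz":[0,0,-0.002],"angular":[0,0,0],"gripper":0.0},
  {"xyz":[0,0,0],"angular":[0,0,0],"gripper":0.0},
])

```text
time: 12.7
eef_pos: [0.49, -0.0398, 0.1534]
orientation: [-2.639, -1.703, 0.001]
contact_force: [0.6, 0.4, -4.7]
opening: 0.18
finger_force: 30.0
```

Request:
carry_out([
  {"xyz":[0,0,-0.005],"angular":[0,0,0],"gripper":0.0},
  {"xyz":[0,0,-0.007],"angular":[0,0,0],"gripper":0.0},
  {"xyz":[0,0,-0.008],"angular":[0,0,0],"gripper":0.0},
  {"xyz":[0,0,-0.008],"angular":[0,0,0],"gripper":0.0},
  {"xyz":[0,0,-0.004],"angular":[0,0,0],"gripper":0.0},
])

```text
time: 13.2
eef_pos: [0.4907, -0.04, 0.1865]
orientation: [2.639, 1.703, 0.002]
contact_force: [-0.6, 0.4, -4.6]
opening: 0.181
finger_force: 30.0
```

Request:
carry_out([
  {"xyz":[0,0,0],"angular":[0,0,0],"gripper":0.0},
  {"xyz":[0,0,0],"angular":[0,0,0],"gripper":0.0},
  {"xyz":[0,0,0],"angular":[0,0,0],"gripper":0.0},
  {"xyz":[0,0,0],"angular":[0,0,0],"gripper":0.0},
])

```text
time: 13.6
eef_pos: [0.4899, -0.04, 0.185]
orientation: [-2.639, -1.703, 0.001]
contact_force: [0.1, -0.7, -5.1]
opening: 0.181
finger_force: 30.0
```

```bash
python3 -c "
from h import *
rep()
w=snapshot('wrist');s=snapshot('scene');cv2.imwrite('pics/n.png',np.hstack([w['color'][120:420,180:500],cv2.resize(s['color'][170:310,220:370],(320,300))])[:,:,::-1])
print('cap/block z',[dep(w,u,v)[2].round(4) for u,v in((320,220),(285,205),(355,205),(320,190),(450,200))])"
```

```text
t 13.6 bx by z [ 0.0011 -0.      0.185 ] tilt(+=away from panel) rad 0.001 sidetilt 0.0 F bx by z [ 0.4 -0.6 -5.1] M by [-0.1   0.05] open 0.181 30.0 j [-0.6   0.29  0.66  2.08 -0.24  0.85 -0.22]
cap/block z [np.float64(0.1658), np.float64(0.1552), np.float64(0.1545), np.float64(0.1542), np.float64(-0.0012)]
```

View pics/n.png

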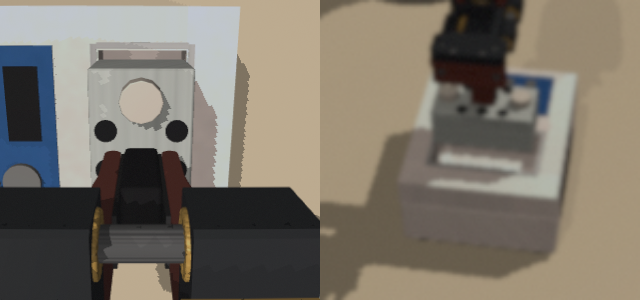

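The block is level and clear above its open well, with its underside at about 0.114 m. The caps are down and the heater is on the bench.

```bash
python3 -c "
from workcell import *
print(close_job())"
```

```text
the job is handed in; nothing more can be done
None
```

I pressed both caps down, rocked the block loose both ways, and handed the job in with the block held level about 24 mm above its well. The heater was on the bench and my path kept clear of the bottle and glassware; the hand-in returned no verdict.

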